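Put the ink jars away in the stack-nest trays

ROBOT

A 7-joint arm with a two-finger parallel gripper is mounted at the origin on the work surface. World frame = base frame: x ahead of the robot, y to its left, z up, the work surface at z = 0. Lengths are in m, angles in rad, forces in N, time in s.
With the tool pointing down it reaches from about 0.4 to 0.85 m from the base axis. Payload 4.4 kg.
Tool frame: the origin (TCP) lies midway between the tips of the shut fingers; the grasp point (between the pads) lies 19 mm behind it (bot.hold_point_z is the distance from the TCP to the grasp point, in m); z points along the fingers, y is the direction in which the jaws open and shut (so a half turn about z gives the same grasp; the last joint's range is limited). The gripper opens to 94 mm and grips with 3 to 60 N. Pads are 16 mm wide; open, the fingers measure 119 mm over their backs; the gripper's body (75 mm by 177 mm) begins 78 mm behind the grasp point.
Start: joints at [-0.066, 0.628, 0.038, 1.517, -0.027, 0.996, -0.02], TCP at [0.65, 0, 0.174] pointing down, gripper open.
Joint ranges: [-3.06, 3.06], [-0.37, 2.12], [-1.25, 1.32], [0.18, 2.47], [-1.1, 4.24], [0.23, 1.98], [-2.94, 2.94]. Speed limits (rad/s): [2.57, 2.57, 3.14, 3.14, 3.14, 3.14, 3.14].

INTERFACE

Orientations are given as a 3x3 rotation matrix whose columns are the frame's x, y, z axes.
In Python, from cell import bot gives the robot as it stands. The module is installed in compiled form; this text tells all that it offers.
- The arm moves only by the shell command python3 -m crank 'ROWS' [OPENING] [FORCE]. ROWS is text: rows parted by semicolons, each of 6 numbers parted by spaces: the shift along the tool's x, y, z in m, then the turn, a rotation vector about the tool's x, y, z in rad. A call has 1 to 20 rows; each row is the pose to reach, as a shift and turn from the pose commanded when the call began, along the tool's axes at that moment; what a row does not reach only later rows make up. A row lasts 1/8 s, in which the tool goes at most 62.5 mm and 10.7 degrees, less where a joint would pass 70% of its speed; a pose out of reach is approached as far as the arm can. A call with a gripper value outside its range is refused whole. OPENING is the finger opening in m, from 0 to 0.094, set as the call begins (- or left out, the last holds). The fingers move at their own pace and stop on an object; FORCE is the grip in N (left out, the last holds). Time passes only in rows, so rows that repeat a pose let the fingers close. It gives the time, the measured TCP pose, the force and the opening at its end, in the units of the state.
- bot.read_state(): the state, without advancing time (a new reading comes with each control period).
- bot.get_image(name): name is "scene" or "side" or "wrist"; returns a dict with "pixels" (420x560x3 uint8, blue, green, red), "K" (3x3 intrinsics, pixels), "D" ([k1, k2, p1, p2, k3] as OpenCV has them; the pictures are not rectified), "rvec" (rotation vector, rad) and "tvec" (3), from world to camera coordinates, as OpenCV has them. Camera axes: x right, y down, z forward; pixel columns grow to the right and rows downward; lengths in m; the calibration is good to about 2 mm. A picture is of the moment at which its call begins. There is no depth.
- bot.finish_job(): hands the job in, once; it reports no verdict.
Trained networks look in a picture, given as the dict that the camera call returned (one of the last four; its "shot" number tells which), for a name from the list of things; names that differ only in an ending like _2 or _b are one class to them, and where a whole thing is asked for, a point or a joint stands for the part that bears it (a point fixed in the world has none). Each returns a list of dicts, best first, with "conf" (0 to 1); they miss things now and then, are a little off and sometimes report something else, mostly with a low value. They report only what shows in the picture. A call takes as long as a camera call.
- bot.boxes_of(picture, query): "box" ([left, top, right, bottom] in pixels, round what is visible of it).
- bot.spot_point(picture, query): "xy" ([column, row] in pixels: a listed point, or the origin of a listed thing).
The state is a dict: "time_s": time; "joint_positions": joint angles; "qd": joint speeds; "effort": joint torques, N m; "tcp_pos": TCP position; "eef_rot": TCP orientation; "contact_force": force on the tool from outside, world axes, zero at the start; "torque": the same for the moment, N m; "gripper_width": finger opening in m.
Only numpy, scipy, OpenCV 4.12 (cv2) and the standard library are available. Lean on these libraries where they do the work, as an engineer would, in place of code of your own. Each camera call takes 0.05 s, during which the arm holds its last target. There are 200 camera calls.

TASK

Put the screw-lid ink jars away: stand the two big jars upright on the floor of the deep tray, then stack the shallow tray squarely on top of it, turned end for end (card holders at opposite ends) so that it rests level on the ledges instead of nesting down onto the jars, and have the two small jars standing upright in the shallow tray. Set the jars down without dropping them, and leave the tin, the tape roll and the loupe where they stand.

Things in the scene. Friction and masses are not known exactly. Their poses are not given: they have to be found in the camera images.
- big_jar_a_mid (a point): white screw-lid ink jar with a black ribbed lid, one of the two big ones, round and upright: 58 mm across all the way up, 54 mm tall, about 160 g. The point is its centre, half-way up (27 mm above its underside); z is up along its axis.
- big_jar_b_mid (a point): white screw-lid ink jar with a black ribbed lid, one of the two big ones, round and upright: 58 mm across all the way up, 54 mm tall, about 160 g. The point is its centre, half-way up (27 mm above its underside); z is up along its axis.
- small_jar_a_mid (a point): white screw-lid ink jar with a black ribbed lid, one of the two small ones, round and upright: 42 mm across all the way up, 40 mm tall, about 60 g. The point is its centre, half-way up (20 mm above its underside); z is up along its axis.
- small_jar_b_mid (a point): white screw-lid ink jar with a black ribbed lid, one of the two small ones, round and upright: 42 mm across all the way up, 40 mm tall, about 60 g. The point is its centre, half-way up (20 mm above its underside); z is up along its axis.
- deep_tray: Deep grey stack-nest tray, loose, 236 (x) x 180 (y) mm over the rim, 78 mm tall, 260 g. Origin: centre of its underside; z up; x points to the short end with the white card on its rim. Floor 4 mm thick, clear part 190 x 104 mm; mouth 216 x 160 mm. On each long wall two columns (x -94 to -66 and 38 to 66 mm, 52 to 60 mm off the centre line) end in ledges 66 mm above the underside, 12 mm below the rim.
- shallow_tray_mid (a point): Shallow grey stack-nest tray of the same family and plan, loose, 60 mm tall, 200 g. Point: its centre, 30 mm above its underside; z up, x to the end with the white card. Floor 4 mm thick. Long-side rims are 10 mm thick with upright faces 80 and 90 mm from the centre line; their middle 68 mm is a hand grip 24 mm deep that can be pinched from above, one finger inside the tray, one outside.
- shallow_tray_card (a point): Middle of the shallow tray's end with the white card, on the rim's centre line, 113 mm from its centre along x, 30 mm above its underside. Both trays have a 200 x 144 mm foot. Turned end for end over the deep tray, the foot stands on the deep tray's ledges inside its rim (8 mm play all round), underside 66 mm above the deep one's; the same way round it passes the ledges and nests deeper.
- tin_mid (a point): Bystander: steel tin with a push-in lid and a paper band, 56 mm across, 53 mm tall. Centre, half-way up.
- tape_roll_mid (a point): Bystander: roll of cream paper tape lying flat, 62 mm across with a 28 mm hole, 25 mm tall. Centre, half-way up.
- loupe_mid (a point): Bystander: printer's loupe standing on its clear foot, 48 mm across at the foot, 42 mm at its black top with a lens, 46 mm tall. Centre, half-way up.

How it is judged:
By the outcome, as a careful person would: the job done as asked, in the order asked, and still so for the second after the job is handed in, with the robot touching nothing.
It also fails if it takes over 128 s, if anything falls off the work surface, if the arm or the gripper's body presses on something with over 40 N, if the wrist force passes 120 N, or if a joint passes its speed limit or range.

## Working session

There is one attempt and no reset: what is moved stays moved. The work goes in short steps, Python scripts to look and compute and a shell command to move; the robot and the scene stay as the last step left them, time stands still between calls to the robot, and variables do not carry over. Pictures are saved under pics/ and viewed, about 12 in all and at most 16, crops included, and the job is handed in when it is done.

```bash
mkdir -p pics; cat > h.py <<'E'
import numpy as np, cv2
from cell import bot
def pic(n): return bot.get_image(n)
def save(p,f): cv2.imwrite('pics/'+f,p["pixels"])
def ray(p,xy,z):
    R=cv2.Rodrigues(np.array(p["rvec"],float))[0];t=np.array(p["tvec"],float).ravel()
    u=cv2.undistortPoints(np.array([[xy]],float),np.array(p["K"],float),np.array(p["D"],float))[0,0]
    d=R.T@np.array([u[0],u[1],1.]);c=-R.T@t
    return c+d*(z-c[2])/d[2]
def proj(p,X):
    return cv2.projectPoints(np.array([X],float),np.array(p["rvec"],float),np.array(p["tvec"],float),np.array(p["K"],float),np.array(p["D"],float))[0].ravel()
Z=dict(big_jar_a_mid=.027,small_jar_a_mid=.02,deep_tray=0,shallow_tray_mid=.03,shallow_tray_card=.03,tin_mid=.0265,tape_roll_mid=.0125,loupe_mid=.023)
def look(p,names=Z,z=None):
    for n in names:
        for d in bot.spot_point(p,n)[:5]:
            if d["conf"]>.2: print(n,round(d["conf"],2),np.round(d["xy"],0),np.round(ray(p,d["xy"],Z[n] if z is None else z)[:2],4))
E
python3 - <<'E'
from h import *
for n in("scene","side","wrist"):
    p=pic(n);save(p,n+"0.png");print("==",n,np.round(-cv2.Rodrigues(np.array(p["rvec"]))[0].T@np.array(p["tvec"]).ravel(),3));look(p)
s=bot.read_state();print(s["tcp_pos"],np.round(s["eef_rot"],3),s["time_s"])
a=cv2.imread("pics/scene0.png");b=cv2.imread("pics/side0.png");
E
```

```text
== scene [ 0.898 -0.503  0.85 ]
big_jar_a_mid 0.57 [252. 258.] [ 0.5412 -0.1015]
small_jar_a_mid 0.66 [305. 202.] [0.5458 0.107 ]
deep_tray 0.65 [203. 324.] [ 0.5459 -0.275 ]
shallow_tray_mid 0.87 [341. 154.] [0.5349 0.2968]
shallow_tray_card 0.72 [378. 170.] [0.6452 0.3022]
tin_mid 0.78 [315. 250.] [ 0.6444 -0.0011]
tape_roll_mid 0.8 [342. 223.] [0.6506 0.1094]
loupe_mid 0.76 [243. 208.] [0.4348 0.0013]
== side [0.299 0.707 0.644]
big_jar_a_mid 0.57 [306. 195.] [ 0.5403 -0.1065]
small_jar_a_mid 0.92 [270. 254.] [0.5491 0.107 ]
deep_tray 0.93 [319. 168.] [ 0.5535 -0.2718]
shallow_tray_mid 0.93 [237. 325.] [0.5355 0.2961]
shallow_tray_card 0.66 [177. 314.] [0.6433 0.3106]
tin_mid 0.66 [247. 212.] [0.6463 0.0024]
tape_roll_mid 0.87 [227. 241.] [0.6553 0.0932]
tape_roll_mid 0.36 [271. 255.] [0.5505 0.1012]
loupe_mid 0.62 [340. 231.] [ 0.4299 -0.0073]
== wrist [0.651 0.071 0.384]
big_jar_a_mid 0.6 [191. 275.] [ 0.5429 -0.1013]
small_jar_a_mid 0.66 [182.  97.] [0.5448 0.1024]
deep_tray 0.89 [206. 378.] [ 0.5446 -0.274 ]
tin_mid 0.76 [279. 191.] [0.648  0.0018]
tape_roll_mid 0.59 [288. 102.] [0.6582 0.0984]
loupe_mid 0.68 [ 93. 201.] [ 0.4345 -0.0114]
[6.50017319e-01 1.58402742e-05 1.73754071e-01] [[ 0.  1. -0.]
 [ 1. -0.  0.]
 [ 0. -0. -1.]] 1.35
```

View pics/scene0.png

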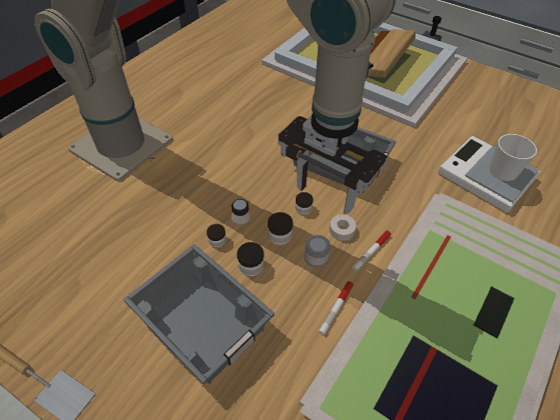

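View pics/side0.png

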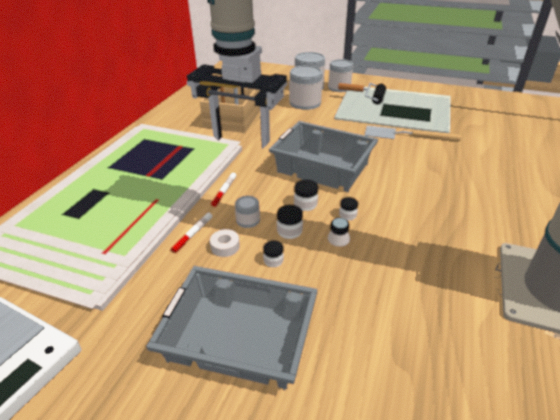

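View pics/wrist0.png

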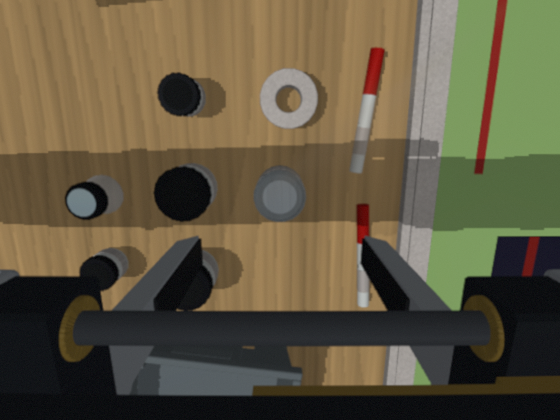

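The scene picture shows the deep tray at pixel (200,315), with its card at the +x end. The shallow tray is behind the gripper at (341,154), and its card also points to +x (177,314 in the side view). The big jars are at (280,228) and (250,258), the small jars at (304,203) and (216,235). The loupe, tin and tape sit beside them in a roughly 0.1 m grid.

```bash
python3 - <<'E'
from h import *
for n in("scene","side","wrist"):
    p=pic(n);print("==",n)
    for q in("big_jar_a_mid","small_jar_a_mid","shallow_tray_card"):
        print(q,[(round(d["conf"],2),list(np.round(d["xy"])),list(np.round(ray(p,d["xy"],Z[q])[:2],3))) for d in bot.spot_point(p,q)])
    g=p["pixels"].max(2)
    # dark lids: blobs
    m=cv2.morphologyEx((g<45).astype(np.uint8),cv2.MORPH_OPEN,np.ones((3,3)))
    N,L,S,C=cv2.connectedComponentsWithStats(m)
    for i in range(1,N):
        if 60<S[i,4]<4000 and S[i,2]<80:
            w=[np.round(ray(p,C[i],z)[:2],3) for z in(.04,.054)]
            if .38<w[0][0]<.7 and abs(w[0][1])<.2: print(S[i],np.round(C[i]),w)
E
```

```text
== scene
big_jar_a_mid [(0.55, [np.float64(252.0), np.float64(259.0)], [np.float64(0.543), np.float64(-0.105)])]
small_jar_a_mid [(0.58, [np.float64(305.0), np.float64(201.0)], [np.float64(0.544), np.float64(0.111)])]
shallow_tray_card [(0.92, [np.float64(380.0), np.float64(168.0)], [np.float64(0.645), np.float64(0.311)]), (0.47, [np.float64(238.0), np.float64(211.0)], [np.float64(0.434), np.float64(-0.017)])]
[302 164   6  24  93] [304. 175.] [array([0.504, 0.167]), array([0.511, 0.155])]
[296 193  16  15 191] [304. 200.] [array([0.548, 0.097]), array([0.554, 0.087])]
[232 208  16   7  77] [240. 211.] [array([ 0.444, -0.021]), array([ 0.452, -0.029])]
[268 213  24  22 438] [280. 223.] [array([0.542, 0.004]), array([ 0.548, -0.005])]
[207 225  18  16 229] [216. 232.] [array([ 0.438, -0.101]), array([ 0.446, -0.108])]
[238 243  25  24 498] [250. 254.] [array([ 0.539, -0.104]), array([ 0.545, -0.111])]
== side
big_jar_a_mid [(0.71, [np.float64(307.0), np.float64(196.0)], [np.float64(0.536), np.float64(-0.103)]), (0.24, [np.float64(228.0), np.float64(240.0)], [np.float64(0.645), np.floa
[... 781 characters left out ...]
542, 0.11 ]), array([0.536, 0.124])]
== wrist
big_jar_a_mid [(0.67, [np.float64(192.0), np.float64(277.0)], [np.float64(0.543), np.float64(-0.104)])]
small_jar_a_mid [(0.9, [np.float64(182.0), np.float64(96.0)], [np.float64(0.544), np.float64(0.103)])]
shallow_tray_card []
[ 159   73   42   42 1371] [179.  94.] [array([0.547, 0.104]), array([0.551, 0.102])]
[ 154  167   57   54 2404] [182. 193.] [array([0.543, 0.001]), array([0.548, 0.004])]
[ 72 182  36  38 500] [ 95. 197.] [array([ 0.447, -0.003]), array([ 0.455, -0.   ])]
[157 345  17   7  71] [164. 348.] [array([ 0.506, -0.194]), array([ 0.512, -0.183])]
[207 344  34  16 201] [226. 349.] [array([ 0.583, -0.194]), array([ 0.586, -0.183])]
```

```bash
python3 -m crank '-0.035 -0.036 0 0 0 0; -0.07 -0.072 0 0 0 0; -0.104 -0.108 0 0 0 0; -0.104 -0.108 0 0 0 0; -0.104 -0.108 0.04 0 0 0; -0.104 -0.108 0.08 0 0 0; -0.104 -0.108 0.11 0 0 0; -0.104 -0.108 0.135 0 0 0; -0.104 -0.108 0.155 0 0 0; -0.104 -0.108 0.155 0 0 0; -0.104 -0.108 0.155 0 0 0' 0.094
python3 -m crank '0 0 0 0 0 0;0 0 0 0 0 0;0 0 0 0 0 0;0 0 0 0 0 0;0 0 0 0 0 0;0 0 0 0 0 0' 0.05 25
python3 - <<'E'
from h import *
p=pic("side");save(p,"s1.png")
E
```

```text
time_s: 3.32
tcp_pos: [0.5431, -0.1035, 0.0194]
eef_rot: [[-0.001, 1.0, 0.001], [1.0, 0.001, 0.0], [0.0, 0.001, -1.0]]
contact_force: [0.6, 0.1, 0.5]
gripper_width: 0.0938
time_s: 4.08
tcp_pos: [0.5418, -0.104, 0.0189]
eef_rot: [[0.0, 1.0, -0.0], [1.0, -0.0, 0.0], [0.0, -0.0, -1.0]]
contact_force: [-1.2, 0.1, 3.4]
gripper_width: 0.0568
```

View pics/s1.png

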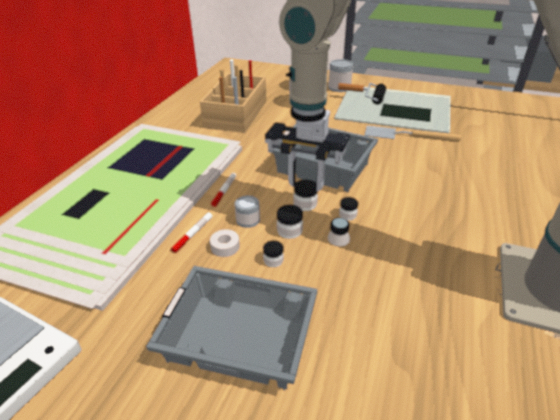

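The side view shows the jaws around big jar A at (306,190). The shallow tray is clear and its card is at (175,302). I'll lift the jar and fit both trays' poses from the first pictures.

```bash
python3 -m crank '0 0 -0.02 0 0 0;0 0 -0.06 0 0 0;0 0 -0.1 0 0 0;0 0 -0.13 0 0 0; 0 0 -0.13 0 0 0; 0 0 -0.13 0 0 0' 
cat > fit.py <<'E'
from h import *
from scipy.optimize import minimize
def pts(x,y,a,z,sz=((.118,.090),(.108,.080))):
    o=[];t=np.linspace(-.9,.9,60)
    for hx,hy in sz:
        for s in(-1,1):
            o+= [np.c_[t*hx,0*t+s*hy],np.c_[0*t+s*hx,t*hy]]
    P=np.vstack(o);c,s=np.cos(a),np.sin(a)
    return np.c_[P@np.array([[c,s],[-s,c]])+[x,y],np.full(len(P),z)]
def fit(ims,z,x0,free=True):
    D=[]
    for p in ims:
        e=cv2.Canny(cv2.GaussianBlur(p["pixels"],(3,3),0),40,110)
        D.append(cv2.distanceTransform(255-e,cv2.DIST_L2,5))
    def cost(v,each=False):
        r=[]
        for p,d in zip(ims,D):
            q=cv2.projectPoints(pts(*v,z),np.array(p["rvec"],float),np.array(p["tvec"],float),np.array(p["K"],float),np.array(p["D"],float))[0][:,0].astype(np.float32)
            r.append(np.minimum(cv2.remap(d,q[:,0],q[:,1],1,borderValue=6),6).mean())
        return r if each else sum(r)
    b=min((minimize(cost,[x0[0]+i,x0[1]+j,x0[2]+k],method="Nelder-Mead",options=dict(initial_simplex=[[x0[0]+i+u[0],x0[1]+j+u[1],x0[2]+k+u[2]] for u in((0,0,0),(.006,0,0),(0,.006,0),(0,0,.04))])) for i in(-.006,.006) for j in(-.006,.006) for k in(-.12,-.04,.04,.12)),key=lambda r:r.fun)
    return np.round(b.x,4),np.round(cost(b.x,True),2)
E
python3 - <<'E'
from fit import *
sc=pic("scene");si=pic("side")
look(sc,["shallow_tray_mid","shallow_tray_card"])
a=dict(sc,pixels=cv2.imread("pics/scene0.png"));b=dict(si,pixels=cv2.imread("pics/side0.png"))
print("deep both",fit([a,b],.078,[.546,-.274,0]));print("scene",fit([a],.078,[.546,-.274,0]));print("side",fit([b],.078,[.546,-.274,0]))
print("shal side",fit([b],.06,[.535,.297,.1]),fit([sc,b],.06,[.535,.297,.1]))
save(sc,"sc1.png")
v=fit([a,b],.078,[.546,-.274,0])[0]; w=fit([b],.06,[.535,.297,.1])[0]
ims=[]
for p in(a,b):
    im=p["pixels"].copy()
    for P in np.vstack([pts(*v,.078),pts(*w,.06)]):
        q=proj(p,P); cv2.circle(im,(int(q[0]),int(q[1])),0,(0,0,255),-1)
    ims.append(im)
o=np.hstack([ims[0][230:390,110:290],ims[1][110:390,140:390][:160]]);
o=np.hstack([cv2.resize(ims[0][230:400,110:290],(360,340)),cv2.resize(ims[1][110:400,140:390],None,fx=340/290,fy=340/290)])
cv2.imwrite("pics/fit.png",o)
E
```

```text
time_s: 4.88
tcp_pos: [0.541, -0.1037, 0.1474]
eef_rot: [[-0.0, 1.0, -0.002], [1.0, 0.0, 0.0], [0.0, -0.002, -1.0]]
contact_force: [-0.1, 0.0, -1.8]
gripper_width: 0.0569
shallow_tray_mid 0.8 [339. 152.] [0.5263 0.3025]
shallow_tray_card 0.94 [378. 168.] [0.641 0.308]
deep both (array([ 0.5452, -0.2731, -0.1274]), array([0.4 , 0.84], dtype=float32))
scene (array([ 0.5454, -0.2734, -0.1257]), array([0.4], dtype=float32))
side (array([ 0.5446, -0.271 , -0.1341]), array([0.8], dtype=float32))
shal side (array([0.5317, 0.2989, 0.0955]), array([0.87], dtype=float32)) (array([0.532 , 0.2985, 0.0977]), array([1.01, 0.88], dtype=float32))
```

View pics/fit.png

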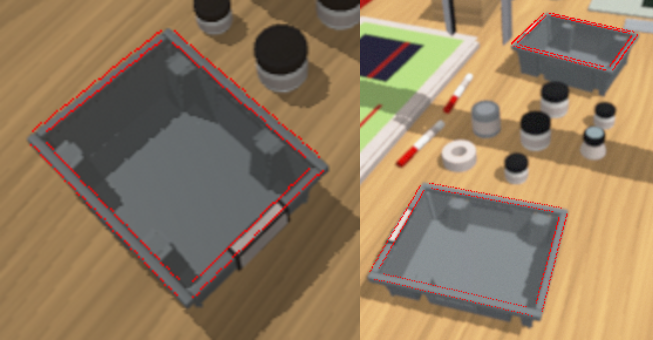

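The red outlines sit on both rims: the deep tray fits at (0.545, -0.273) with yaw -0.127, and the shallow tray at (0.532, 0.2985) with yaw +0.096. Both cards point to +x. Next, big jar A goes to tray x = +43 mm.

```bash
python3 -m crank '-0.045 0.012 0 0 0 0.04; -0.09 0.024 0 0 0 0.08; -0.135 0.036 0 0 0 0.127; -0.175 0.047 0 0 0 0.127; -0.175 0.047 0 0 0 0.127; -0.175 0.047 0.03 0 0 0.127; -0.175 0.047 0.06 0 0 0.127; -0.175 0.047 0.085 0 0 0.127; -0.175 0.047 0.1 0 0 0.127; -0.175 0.047 0.11 0 0 0.127; -0.175 0.047 0.116 0 0 0.127; -0.175 0.047 0.12 0 0 0.127; -0.175 0.047 0.12 0 0 0.127; -0.175 0.047 0.12 0 0 0.127'
```

```text
time_s: 6.82
tcp_pos: [0.5894, -0.2792, 0.0293]
eef_rot: [[0.127, 0.992, 0.001], [0.992, -0.127, -0.0], [-0.0, 0.001, -1.0]]
contact_force: [0.5, -0.5, -1.8]
gripper_width: 0.0567
```

```bash
python3 -m crank '0 0 0.001 0 0 0;0 0 0.002 0 0 0;0 0 0.003 0 0 0;0 0 0.004 0 0 0;0 0 0.004 0 0 0'
```

```text
time_s: 7.45
tcp_pos: [0.5889, -0.2789, 0.0246]
eef_rot: [[0.127, 0.992, -0.0], [0.992, -0.127, 0.0], [0.0, -0.0, -1.0]]
contact_force: [0.7, -0.2, -1.3]
gripper_width: 0.0568
```

```bash
python3 -m crank '0 0 0.0005 0 0 0;0 0 0.001 0 0 0;0 0 0.0015 0 0 0;0 0 0.002 0 0 0;0 0 0.002 0 0 0'
```

```text
time_s: 8.07
tcp_pos: [0.589, -0.279, 0.0232]
eef_rot: [[0.127, 0.992, 0.0], [0.992, -0.127, -0.0], [0.0, 0.0, -1.0]]
contact_force: [-1.5, 0.3, 3.0]
gripper_width: 0.0567
```

```bash
python3 -m crank '0 0 0 0 0 0;0 0 0 0 0 0;0 0 0 0 0 0;0 0 -0.02 0 0 0;0 0 -0.06 0 0 0;0 0 -0.1 0 0 0;0 0 -0.13 0 0 0;0 0 -0.13 0 0 0;0.05 -0.015 -0.13 0 0 0;0.1 -0.029 -0.13 0 0 0;0.15 -0.044 -0.13 0 0 0;0.2 -0.058 -0.13 0 0 0;0.25 -0.073 -0.13 0 0 0;0.272 -0.079 -0.13 0 0 0;0.272 -0.079 -0.13 0 0 0' 0.066
python3 - <<'E'
from h import *
p=pic("wrist");save(p,"w1.png");s=bot.read_state();print(s["tcp_pos"]);look(p,["big_jar_a_mid","small_jar_a_mid"])
p=pic("scene");look(p,["big_jar_a_mid"]);save(p,"sc2.png")
E
```

```text
time_s: 9.95
tcp_pos: [0.5444, 0.003, 0.1524]
eef_rot: [[0.123, 0.992, -0.001], [0.992, -0.123, 0.001], [0.001, -0.001, -1.0]]
contact_force: [-0.5, 0.3, 0.1]
gripper_width: 0.066
[0.54477585 0.00074352 0.15252619]
small_jar_a_mid 0.66 [269.  98.] [0.5445 0.1034]
big_jar_a_mid 0.85 [217. 327.] [ 0.5854 -0.2713]
```

View pics/sc2.png

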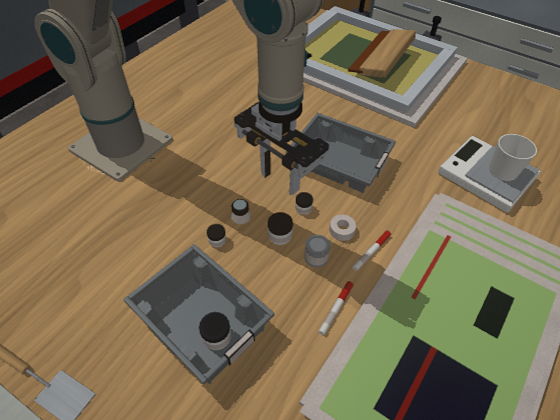

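Big jar A stands in the deep tray at (215,330), and big jar B at (280,228) sits under the gripper. Next, I grasp B.

```bash
python3 -m crank '0 0 0 0 0 0;0 0 0.03 0 0 0;0 0 0.07 0 0 0;0 0 0.1 0 0 0;0 0 0.12 0 0 0;0 0 0.131 0 0 0;0 0 0.131 0 0 0;0 0 0.131 0 0 0' 0.086
python3 -m crank '0 0 0 0 0 0;0 0 0 0 0 0;0 0 0 0 0 0;0 0 0 0 0 0;0 0 0 0 0 0' 0.05 25
```

```text
time_s: 11.2
tcp_pos: [0.5458, 0.0007, 0.0225]
eef_rot: [[0.127, 0.992, 0.001], [0.992, -0.127, 0.0], [0.0, 0.001, -1.0]]
contact_force: [0.3, 0.4, 0.6]
gripper_width: 0.0865
time_s: 11.82
tcp_pos: [0.5454, 0.001, 0.0226]
eef_rot: [[0.127, 0.992, 0.001], [0.992, -0.127, 0.0], [0.0, 0.001, -1.0]]
contact_force: [-1.9, 0.5, 6.2]
gripper_width: 0.0501
```

```bash
python3 - <<'E'
from h import *
a=pic("scene");b=pic("side");w=pic("wrist")
c=lambda i:cv2.resize(i,(400,300))
o=np.vstack([np.hstack([c(a["pixels"][150:300,180:380]),c(b["pixels"][150:285,200:380])]),np.hstack([c(w["pixels"]),c(a["pixels"])])])
cv2.imwrite("pics/m1.png",o);look(a,["big_jar_a_mid"]);look(b,["big_jar_a_mid"])
E
```

```text
big_jar_a_mid 0.58 [216. 328.] [ 0.5852 -0.275 ]
big_jar_a_mid 0.5 [309. 155.] [ 0.589  -0.2857]
```

View pics/m1.png

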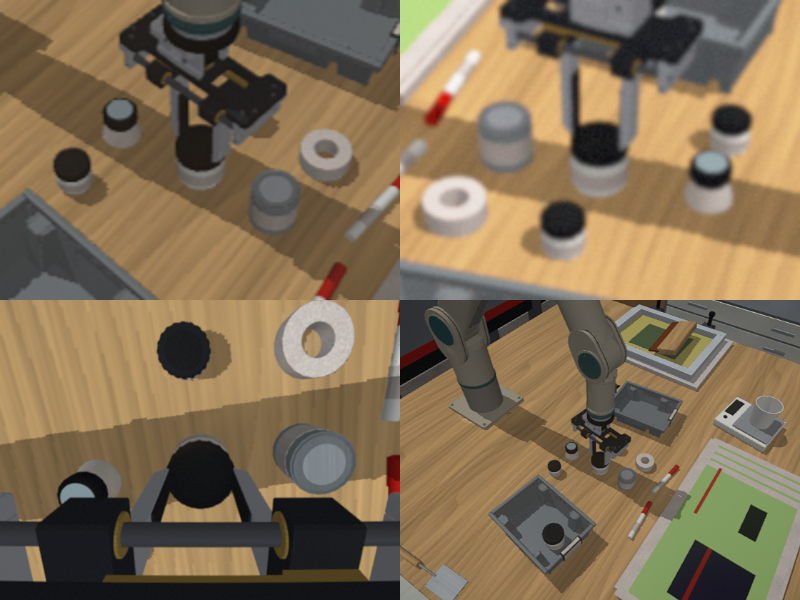

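```bash
python3 - <<'E'
from h import *
w=pic("wrist");print(np.round(ray(w,(281,243),.054),4))
im=w["pixels"];cv2.imwrite("pics/w2.png",cv2.resize(im[160:420,140:420],None,fx=2,fy=2))
s=bot.read_state();print(s["tcp_pos"],s["gripper_width"],s["contact_force"])
for y in(0,.01,.02,.03):print(y,proj(w,[.5454,y,.054]), [proj(w,[.5454,y+k,.054])[1] for k in(-.029,.029)])
E
```

```text
[0.5466 0.0059 0.054 ]
[0.54537375 0.00098986 0.02260804] 0.05031463917456298 [-2.02223506  0.0405618   7.46026222]
0 [280.25884555 252.60574736] [np.float64(296.4943562674333), np.float64(205.27767436583684)]
0.01 [278.09834232 236.68870662] [np.float64(281.7312835089749), np.float64(188.10792865317347)]
0.02 [275.88140603 220.35104342] [np.float64(266.58117503493924), np.float64(170.48276190726287)]
0.03 [273.60647221 203.58084918] [np.float64(251.03263482372955), np.float64(152.39008558814567)]
```

View pics/w2.png

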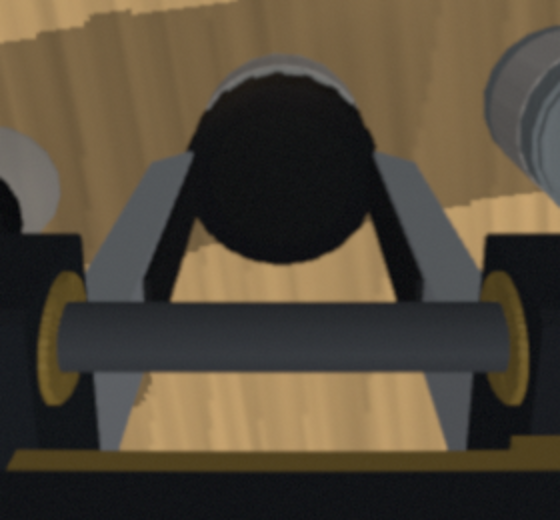

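```bash
python3 - <<'E'
from h import *
w=pic("wrist");s=bot.read_state();R=np.array(s["eef_rot"]);t=np.array(s["tcp_pos"])
print(s["gripper_width"])
for hw in(.025,.029):
  for zb in(-.03,-.05,-.07):
    print(hw,zb,[list(np.round((proj(w,t+R@[xx,sg*hw,zb])-[140,160])*2)) for sg in(-1,1) for xx in(-.008,.008)])
E
```

```text
0.04993509087242426
0.025 -0.03 [[np.float64(197.0), np.float64(205.0)], [np.float64(195.0), np.float64(155.0)], [np.float64(363.0), np.float64(205.0)], [np.float64(365.0), np.float64(155.0)]]
0.025 -0.05 [[np.float64(187.0), np.float64(235.0)], [np.float64(185.0), np.float64(180.0)], [np.float64(372.0), np.float64(235.0)], [np.float64(374.0), np.float64(180.0)]]
0.025 -0.07 [[np.float64(176.0), np.float64(272.0)], [np.float64(173.0), np.float64(211.0)], [np.float64(383.0), np.float64(273.0)], [np.float64(386.0), np.float64(211.0)]]
0.029 -0.03 [[np.float64(183.0), np.float64(205.0)], [np.float64(181.0), np.float64(155.0)], [np.float64(376.0), np.float64(205.0)], [np.float64(378.0), np.float64(155.0)]]
0.029 -0.05 [[np.float64(173.0), np.float64(235.0)], [np.float64(170.0), np.float64(180.0)], [np.float64(387.0), np.float64(235.0)], [np.float64(389.0), np.float64(180.0)]]
0.029 -0.07 [[np.float64(159.0), np.float64(272.0)], [np.float64(156.0), np.float64(211.0)], [np.float64(400.0), np.float64(273.0)], [np.float64(403.0), np.float64(211.0)]]
```

The pad edges really are about 50 mm apart, while the lid at (282,165 in the crop) looks centred about 4 mm to the +y side. The grip doesn't fit a 58 mm jar, so I'll open, re-measure and regrasp.

```bash
python3 -m crank '0 0 0 0 0 0;0 0 0 0 0 0;0 0 0 0 0 0;0 0 0 0 0 0' 0.086
python3 - <<'E'
from h import *
w=pic("wrist")
im=w["pixels"];cv2.imwrite("pics/w3.png",np.hstack([cv2.resize(im[160:420,140:420],None,fx=1.4,fy=1.4),cv2.resize(pic("side")["pixels"][140:270,210:350],None,fx=2.8,fy=2.8)]))
E
```

```text
time_s: 12.68
tcp_pos: [0.5443, 0.0009, 0.0213]
eef_rot: [[0.127, 0.992, -0.002], [0.992, -0.127, 0.0], [-0.0, -0.002, -1.0]]
contact_force: [-0.6, 0.5, 0.1]
gripper_width: 0.085
```

View pics/w3.png

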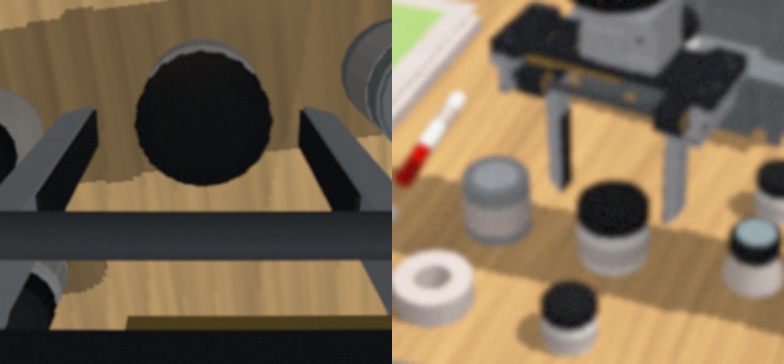

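```bash
python3 - <<'E'
from h import *
s=bot.read_state();R=np.array(s["eef_rot"]);t=np.array(s["tcp_pos"]);print(t)
w=pic("wrist");b=pic("side")
for zb in(0,-.02,-.04):
  print(zb,[list(np.round((proj(w,t+R@[xx,sg*.0428,zb])-[140,160])*1.4)) for sg in(-1,1) for xx in(-.008,.008)],[list(np.round((proj(b,t+R@[xx,sg*.0428,zb])-[210,140])*2.8+[392,0])) for sg in(-1,1) for xx in(-.008,.008)])
# jar hypotheses: lid circle in both views
a=np.linspace(0,2*np.pi,60)
for y in(.0,.005,.01,.02):
  C=np.c_[.545+.029*np.cos(a),y+.029*np.sin(a),0*a+.054]
  q=np.array([proj(w,c) for c in C]);q=(q-[140,160])*1.4;r=(np.array([proj(b,c) for c in C])-[210,140])*2.8+[392,0]
  print(y,np.round([q.min(0),q.max(0),r.min(0),r.max(0)]).tolist())
E
```

```text
[0.54446913 0.00086101 0.02140269]
0 [[np.float64(109.0), np.float64(119.0)], [np.float64(108.0), np.float64(88.0)], [np.float64(283.0), np.float64(119.0)], [np.float64(284.0), np.float64(88.0)]] [[np.float64(667.0), np.float64(242.0)], [np.float64(659.0), np.float64(254.0)], [np.float64(572.0), np.float64(212.0)], [np.float64(562.0), np.float64(223.0)]]
-0.02 [[np.float64(101.0), np.float64(135.0)], [np.float64(99.0), np.float64(101.0)], [np.float64(291.0), np.float64(135.0)], [np.float64(293.0), np.float64(101.0)]] [[np.float64(668.0), np.float64(222.0)], [np.float64(659.0), np.float64(234.0)], [np.float64(571.0), np.float64(192.0)], [np.float64(562.0), np.float64(203.0)]]
-0.04 [[np.float64(91.0), np.float64(154.0)], [np.float64(89.0), np.float64(117.0)], [np.float64(301.0), np.float64(154.0)], [np.float64(303.0), np.float64(117.0)]] [[np.float64(669.0), np.float64(202.0)], [np.float64(660.0), np.float64(214.0)], [np.float64(571.0), np.float64(172.0)], [np.float64(561.0), np.float64(183.0)]]
0.0 [[128.0, 63.0], [266.0, 193.0], [577.0, 177.0], [651.0, 223.0]]
0.005 [[126.0, 51.0], [265.0, 182.0], [575.0, 181.0], [649.0, 227.0]]
0.01 [[124.0, 39.0], [264.0, 172.0], [573.0, 184.0], [647.0, 231.0]]
0.02 [[120.0, 14.0], [262.0, 151.0], [568.0, 191.0], [643.0, 239.0]]
```

```bash
python3 - <<'E'
from h import *
print(bot.hold_point_z)
b=pic("side");s=bot.read_state();print(s["tcp_pos"])
im=b["pixels"].copy();R=np.array(s["eef_rot"]);t=np.array(s["tcp_pos"])
for zb,c in((0,(0,0,255)),(-.03,(0,255,0))):
  for sg in(-1,1):
    q=proj(b,t+R@[0,sg*.0428,zb]);cv2.circle(im,tuple(np.int32(np.round(q))),1,c,-1)
cv2.imwrite("pics/s2.png",cv2.resize(im[130:270,210:360],None,fx=5,fy=4))
E
```

```text
0.0188
[0.54481144 0.00088525 0.02156678]
```

View pics/s2.png

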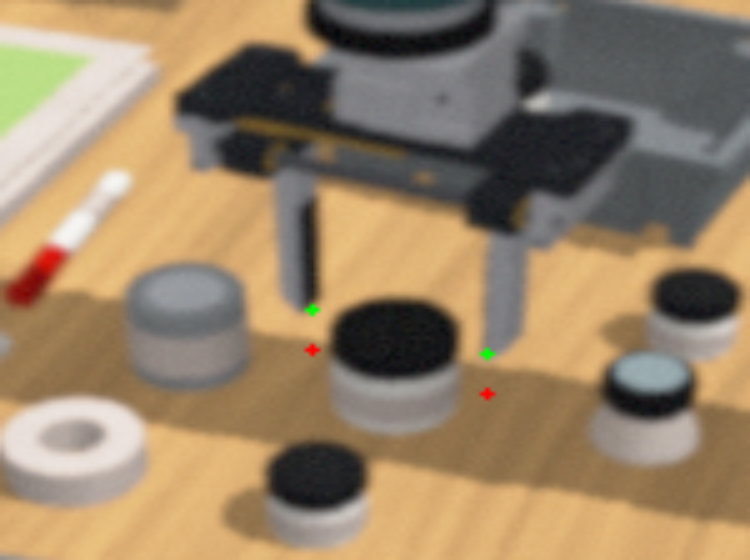

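The marks show the real fingertips (green) about 30 mm above the reported TCP (red). I've been gripping only the rim of the lids. I'll count 30 mm more depth from here on.

```bash
python3 -m crank '0.004 0 0.008 0 0 0;0.004 0 0.016 0 0 0;0.004 0 0.022 0 0 0;0.004 0 0.026 0 0 0;0.004 0 0.028 0 0 0;0.004 0 0.028 0 0 0'
python3 -m crank '0 0 0 0 0 0;0 0 0 0 0 0;0 0 0 0 0 0;0 0 0 0 0 0;0 0 0 0 0 0' 0.05 25
```

```text
time_s: 13.68
tcp_pos: [0.5456, 0.0048, -0.0063]
eef_rot: [[0.127, 0.992, -0.0], [0.992, -0.127, 0.0], [0.0, -0.0, -1.0]]
contact_force: [-0.0, -0.8, 0.1]
gripper_width: 0.0859
time_s: 14.3
tcp_pos: [0.5461, 0.0048, -0.006]
eef_rot: [[0.127, 0.992, 0.001], [0.992, -0.127, 0.0], [0.0, 0.001, -1.0]]
contact_force: [-0.0, -0.1, 1.8]
gripper_width: 0.0574
```

```bash
python3 -m crank '0 0 -0.02 0 0 0;0 0 -0.06 0 0 0;0 0 -0.1 0 0 0;0 0 -0.14 0 0 0;0 0 -0.14 0 0 0;-0.05 -0.002 -0.14 0 0 0;-0.1 -0.003 -0.14 0 0 0;-0.15 -0.005 -0.14 0 0 0;-0.2 -0.007 -0.14 0 0 0;-0.245 -0.008 -0.14 0 0 0;-0.276 -0.009 -0.14 0 0 0;-0.276 -0.009 -0.14 0 0 0;-0.276 -0.009 -0.14 0 0 0'
python3 - <<'E'
from h import *
a=pic("scene");b=pic("side")
look(a,["big_jar_a_mid"]);look(b,["big_jar_a_mid"])
g=lambda i:cv2.resize(i,(400,300))
cv2.imwrite("pics/m2.png",np.hstack([g(a["pixels"][190:400,110:390]),g(b["pixels"][60:210,230:430])]))
# lid top blob of jar A from scene
m=(a["pixels"].max(2)<45).astype(np.uint8);N,L,S,C=cv2.connectedComponentsWithStats(m)
for i in range(1,N):
    if 200<S[i,4]<3000 and 150<C[i][0]<300 and 250<C[i][1]<380: print(S[i],C[i],ray(a,C[i],.05)[:2])
E
```

```text
time_s: 15.92
tcp_pos: [0.501, -0.2661, 0.1324]
eef_rot: [[0.126, 0.992, -0.002], [0.992, -0.126, 0.002], [0.002, -0.003, -1.0]]
contact_force: [-0.3, 0.1, -2.0]
gripper_width: 0.0572
big_jar_a_mid 0.91 [216. 331.] [ 0.5884 -0.2784]
big_jar_a_mid 0.24 [238. 206.] [ 0.4241 -0.0031]
big_jar_a_mid 0.64 [306. 154.] [ 0.5973 -0.2873]
[199 312  31  31 722] [214.09279778 327.10526316] [ 0.58949468 -0.28127674]
```

View pics/m2.png

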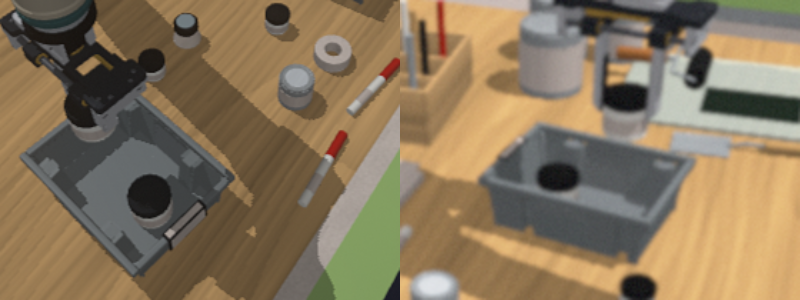

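Jar A stands at (150,200 in the crop), upright on the deep tray floor. Jar B hangs over the other end, held well. I'll lower it now.

```bash
python3 -m crank '0.001 0 0.03 0 0 0;0.001 0 0.065 0 0 0;0.001 0 0.09 0 0 0;0.001 0 0.11 0 0 0;0.001 0 0.12 0 0 0;0.001 0 0.126 0 0 0;0.001 0 0.129 0 0 0;0.001 0 0.131 0 0 0;0.001 0 0.131 0 0 0'
```

```text
time_s: 17.25
tcp_pos: [0.5021, -0.2669, 0.0031]
eef_rot: [[0.127, 0.992, 0.001], [0.992, -0.127, -0.0], [-0.0, 0.001, -1.0]]
contact_force: [0.2, -0.3, -1.0]
gripper_width: 0.058
```

```bash
python3 -m crank '0 0 0.001 0 0 0;0 0 0.002 0 0 0;0 0 0.003 0 0 0;0 0 0.004 0 0 0;0 0 0.005 0 0 0;0 0 0.005 0 0 0'
```

```text
time_s: 18.0
tcp_pos: [0.5019, -0.2668, -0.0019]
eef_rot: [[0.127, 0.992, 0.0], [0.992, -0.127, 0.0], [0.0, 0.0, -1.0]]
contact_force: [-0.1, 0.6, 3.0]
gripper_width: 0.0576
```

```bash
python3 -m crank '0 0 0 0 0 0;0 0 0 0 0 0;0 0 0 0 0 0;0 0 -0.02 0 0 0;0 0 -0.06 0 0 0;0 0 -0.11 0 0 0;0 0 -0.14 0 0 0;0.04 -0.002 -0.15 0 0 0.1;0.09 -0.004 -0.15 0 0 0.25;0.14 -0.007 -0.15 0 0 0.4;0.19 -0.009 -0.15 0 0 0.55;0.24 -0.012 -0.15 0 0 0.7;0.29 -0.014 -0.15 0 0 0.85;0.34 -0.016 -0.15 0 0 1;0.39 -0.019 -0.15 0 0 1.15;0.44 -0.021 -0.15 0 0 1.3;0.482 -0.023 -0.15 0 0 1.347;0.482 -0.023 -0.15 0 0 1.347;0.482 -0.023 -0.13 0 0 1.347;0.482 -0.023 -0.12 0 0 1.347' 0.066
python3 - <<'E'
from fit import *
s=bot.read_state();print(np.round(s["joint_positions"],3))
a=pic("scene");b=pic("side");w=pic("wrist")
print(fit([a],.078,[.545,-.273,-.127]))
print(fit([b],.06,[.532,.2985,.097]))
g=lambda i:cv2.resize(i,(400,300))
for p in(w,):
    for P in pts(.532,.2985,.097,.06):
        q=proj(p,P); cv2.circle(p["pixels"],tuple(np.int32(np.clip(q,-9,999))),0,(0,0,255),-1)
cv2.imwrite("pics/m3.png",np.vstack([np.hstack([g(a["pixels"][230:400,110:290]),g(b["pixels"][90:210,230:400])]),np.hstack([g(w["pixels"]),g(b["pixels"][180:400,100:390])])]))
E
```

```text
time_s: 20.5
tcp_pos: [0.5395, 0.2128, 0.117]
eef_rot: [[0.995, 0.096, -0.001], [0.096, -0.995, -0.001], [-0.001, 0.001, -1.0]]
contact_force: [-0.3, -0.1, 0.4]
gripper_width: 0.0658
[-0.703  0.636  0.443  1.784 -0.361  0.804 -1.557]
(array([ 0.5453, -0.2733, -0.1263]), array([0.38], dtype=float32))
(array([0.5317, 0.2987, 0.097 ]), array([1.11], dtype=float32))
```

View pics/m3.png

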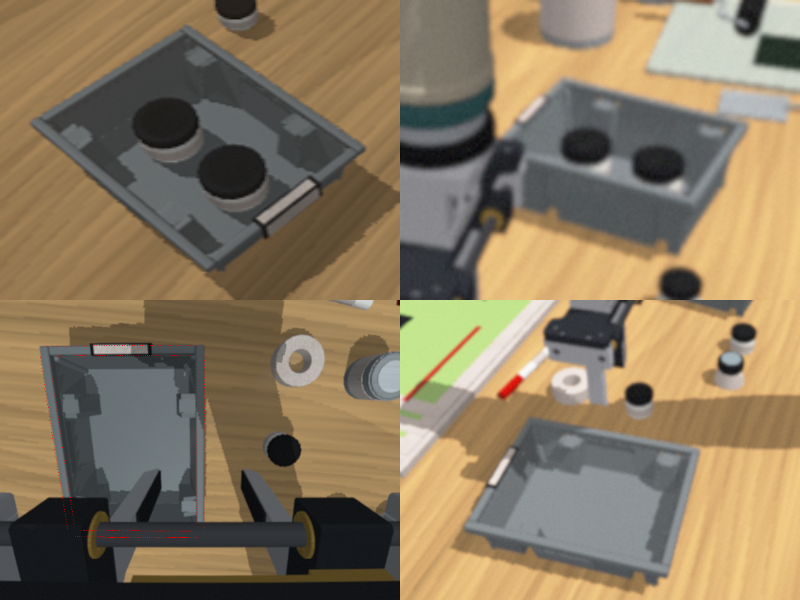

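Both big jars stand upright in the deep tray. The wrist view has the shallow tray's near rim (about 200,400) midway between the fingertips (160,470 and 243,470). I'll go down and pinch the rim.

```bash
python3 -m crank '0 0 0.03 0 0 0;0 0 0.06 0 0 0;0 0 0.08 0 0 0;0 0 0.095 0 0 0;0 0 0.104 0 0 0;0 0 0.108 0 0 0;0 0 0.108 0 0 0'
python3 -m crank '0 0 0 0 0 0;0 0 0 0 0 0;0 0 0 0 0 0;0 0 0 0 0 0;0 0 0 0 0 0;0 0 0 0 0 0' 0.0 50
python3 - <<'E'
from fit import *
b=pic("side");print(fit([b],.06,[.532,.2985,.097]))
cv2.imwrite("pics/m4.png",cv2.resize(b["pixels"][180:400,130:390],(780,600)))
E
```

```text
time_s: 21.52
tcp_pos: [0.5404, 0.2143, 0.01]
eef_rot: [[0.995, 0.097, 0.0], [0.097, -0.995, 0.0], [0.0, -0.0, -1.0]]
contact_force: [-0.7, 0.0, -0.6]
gripper_width: 0.0658
time_s: 22.28
tcp_pos: [0.5401, 0.2142, 0.0098]
eef_rot: [[0.995, 0.097, 0.0], [0.097, -0.995, 0.0], [0.0, -0.0, -1.0]]
contact_force: [0.6, -1.1, 0.5]
gripper_width: 0.0092
(array([0.5308, 0.3086, 0.0943]), array([1.09], dtype=float32))
```

View pics/m4.png

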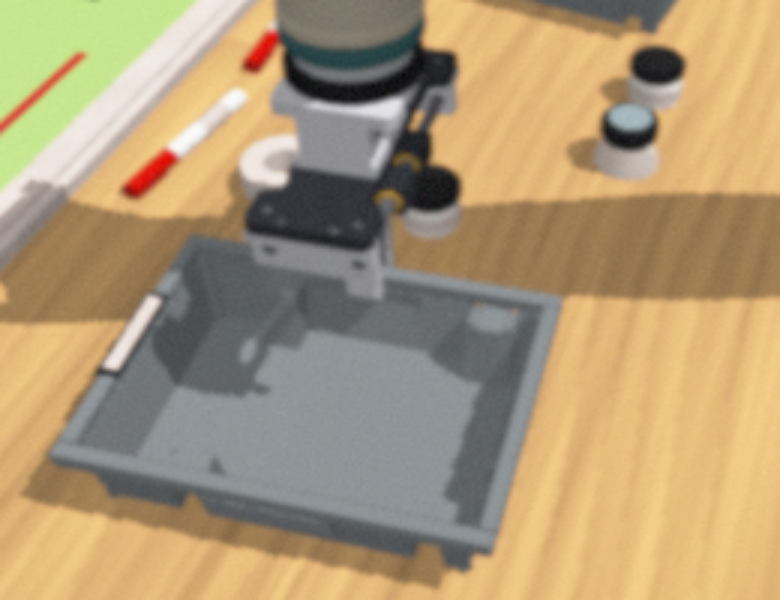

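The pads hold the near long rim at its middle (360,280), with an opening of 9 mm. I'll lift and check for droop.

```bash
python3 -m crank '0 0 -0.005 0 0 0;0 0 -0.01 0 0 0;0 0 -0.02 0 0 0;0 0 -0.035 0 0 0;0 0 -0.05 0 0 0;0 0 -0.05 0 0 0;0 0 -0.05 0 0 0' - 60
python3 - <<'E'
from fit import *
b=pic("side");s=bot.read_state();t=np.array(s["tcp_pos"]);R=np.array(s["eef_rot"]);print(s["gripper_width"],s["torque"])
im=b["pixels"]
# predicted level tray: top at tcp z + .050
P=pts(0,0,0,0)
W=np.array([t+np.r_[(R[:,0]*x - R[:,1]*(y+.085))[:2],.05] for x,y,_ in P])
for X in W: cv2.circle(im,tuple(np.int32(np.round(proj(b,X)))),0,(0,0,255),-1)
cv2.imwrite("pics/m5.png",cv2.resize(im[140:400,130:390],(600,600)))
E
```

```text
time_s: 23.2
tcp_pos: [0.5398, 0.2143, 0.0598]
eef_rot: [[0.995, 0.097, -0.0], [0.097, -0.995, 0.0], [-0.0, -0.0, -1.0]]
contact_force: [-0.1, 0.4, -1.6]
gripper_width: 0.0091
0.009440366923584824 [-0.12088438  0.09829458  0.02837401]
```

View pics/m5.png

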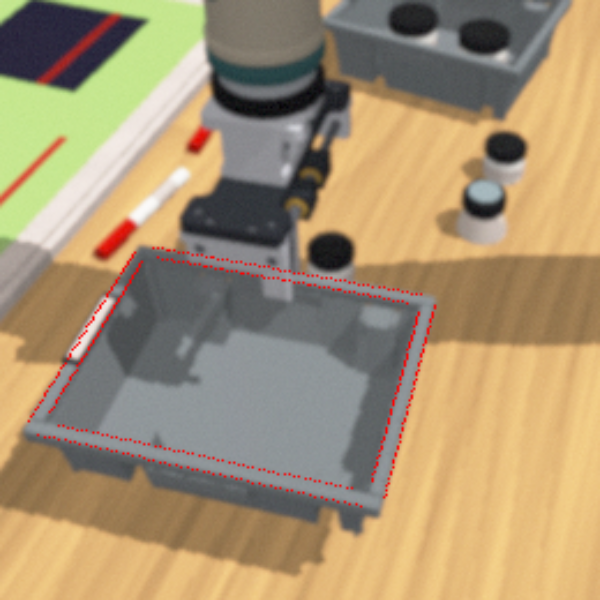

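```bash
cat > tilt.py <<'E'
from fit import *
def tiltfit(ims,t,R):
    P=pts(0,0,0,0);P=P[np.abs(P[:,1]+.085)>.02]
    D=[cv2.distanceTransform(255-cv2.Canny(cv2.GaussianBlur(p["pixels"],(3,3),0),40,110),cv2.DIST_L2,5) for p in ims]
    def W(v):  # v: tilt about tool x, along-rim shift, roll(about jaw axis), yaw extra not modelled
        a,sx,r=v
        L=np.c_[P[:,0]+sx,-(P[:,1]+.085),np.full(len(P),-.008)]
        L=L@cv2.Rodrigues(np.array([a,r,0.]))[0].T+[0,0,-.042]
        return t+L@R.T
    def cost(v,e=False):
        o=[]
        for p,d in zip(ims,D):
            q=cv2.projectPoints(W(v),np.array(p["rvec"],float),np.array(p["tvec"],float),np.array(p["K"],float),np.array(p["D"],float))[0][:,0].astype(np.float32)
            o.append(np.minimum(cv2.remap(d,q[:,0],q[:,1],1,borderValue=8),8).mean())
        return o if e else sum(o)
    b=min((minimize(cost,[a,0,0],method="Nelder-Mead",options=dict(initial_simplex=[[a,0,0],[a+.02,0,0],[a,.004,0],[a,0,.02]])) for a in(-.1,-.06,-.03,0,.03,.06,.1)),key=lambda r:r.fun)
    return np.round(b.x,4),cost(b.x,True),cost([0,0,0],True)
E
python3 - <<'E'
from tilt import *
b=pic("side");s=bot.read_state();print(tiltfit([b],np.array(s["tcp_pos"]),np.array(s["eef_rot"])))
a=pic("scene");s=bot.read_state();print(tiltfit([a],np.array(s["tcp_pos"]),np.array(s["eef_rot"])))
print(tiltfit([a,b],np.array(s["tcp_pos"]),np.array(s["eef_rot"])))
E
```

```text
(array([-0.1105,  0.0026,  0.1017]), [np.float32(1.0919275)], [np.float32(1.2356868)])
(array([-0.0073,  0.0003,  0.0026]), [np.float32(0.8006857)], [np.float32(0.83306026)])
(array([-0.0031,  0.0003,  0.0151]), [np.float32(0.8258299), np.float32(1.13196)], [np.float32(0.83306026), np.float32(1.2415043)])
```

```bash
python3 -m crank '0 0 -0.03 0 0 0;0 0 -0.065 0 0 0;0 0 -0.1 0 0 0;0 0.01 -0.1 0 0 -0.06;-0.001 0.026 -0.1 0 0 -0.18;-0.002 0.043 -0.1 0 0 -0.3;-0.003 0.06 -0.1 0 0 -0.42;-0.004 0.077 -0.1 0 0 -0.54;-0.005 0.094 -0.1 0 0 -0.66;-0.006 0.111 -0.1 0 0 -0.78;-0.007 0.128 -0.1 0 0 -0.9;-0.008 0.145 -0.1 0 0 -1.02;-0.009 0.162 -0.1 0 0 -1.14;-0.01 0.179 -0.1 0 0 -1.26;-0.011 0.192 -0.1 0 0 -1.38;-0.0115 0.2 -0.1 0 0 -1.44;-0.0115 0.2 -0.1 0 0 -1.44'
python3 -c "
from h import *
s=bot.read_state();R=np.array(s['eef_rot']);t=np.array(s['tcp_pos']);print(np.round(s['joint_positions'],3),t)
d=np.array([.556,-.1888,t[2]])-t;print(np.round(R.T@d,4)); h=np.arctan2(R[1,1],R[0,1]);print(h,1.444-h)"
```

```text
time_s: 25.48
tcp_pos: [0.5478, 0.013, 0.1594]
eef_rot: [[0.037, 0.999, -0.001], [0.999, -0.037, -0.0], [-0.0, -0.001, -1.0]]
contact_force: [-1.0, 0.1, -1.7]
gripper_width: 0.0098
[-0.119  0.5    0.065  1.822 -0.043  0.821 -0.069] [0.54779927 0.0130384  0.15942275]
[-0.2014  0.0156  0.    ]
-0.03658428594347575 1.4805842859434757
```

```bash
python3 -m crank '-0.008 0.001 0 0 0 -0.06;-0.024 0.002 0 0 0 -0.18;-0.041 0.003 0 0 0 -0.3;-0.058 0.005 0 0 0 -0.42;-0.075 0.006 0 0 0 -0.54;-0.092 0.007 0 0 0 -0.66;-0.109 0.008 0 0 0 -0.78;-0.126 0.01 0 0 0 -0.9;-0.143 0.011 0 0 0 -1.02;-0.16 0.012 0 0 0 -1.14;-0.176 0.014 0 0 0 -1.26;-0.19 0.015 0 0 0 -1.38;-0.201 0.0155 0 0 0 -1.46;-0.201 0.0155 0 0 0 -1.48;-0.201 0.0155 0 0 0 -1.48;-0.201 0.0155 0 0 0 -1.48'
python3 - <<'E'
from tilt import *
for k in range(2):
    a=pic("scene");b=pic("side");s=bot.read_state();t=np.array(s["tcp_pos"]);R=np.array(s["eef_rot"])
    print(tiltfit([a],t,R));print(tiltfit([b],t,R));print(tiltfit([a,b],t,R))
    break
print(t,R,s["gripper_width"]);print(np.round(s['joint_positions'],3))
look(a,["shallow_tray_mid","shallow_tray_card"],t[2]+.02);look(b,["shallow_tray_mid","shallow_tray_card"],t[2]+.02)
im=[]
P=pts(0,0,0,0)
for p in(a,b):
    for x,y,_ in P: cv2.circle(p["pixels"],tuple(np.int32(np.round(proj(p,t+R@[x,-(y+.085),-.05])))),0,(0,0,255),-1)
cv2.imwrite("pics/m6.png",np.hstack([cv2.resize(a["pixels"][150:390,60:320],(400,370)),cv2.resize(b["pixels"][20:200,220:420],(400,370))]))
E
```

```text
time_s: 27.48
tcp_pos: [0.5567, -0.1863, 0.1597]
eef_rot: [[-0.992, 0.124, -0.0], [0.124, 0.992, 0.0], [0.0, 0.0, -1.0]]
contact_force: [0.1, 0.4, -2.0]
gripper_width: 0.0095
(array([-0.0305,  0.0024,  0.0186]), [np.float32(0.8673074)], [np.float32(0.9630256)])
(array([ 0.0109, -0.0022, -0.0343]), [np.float32(1.1390029)], [np.float32(1.2221891)])
(array([0.0028, 0.0006, 0.0068]), [np.float32(0.92506206), np.float32(1.209502)], [np.float32(0.9630256), np.float32(1.2221891)])
[ 0.55668897 -0.18667166  0.15981791] [[-9.92258832e-01  1.24186992e-01 -3.99780862e-05]
 [ 1.24186982e-01  9.92258814e-01  1.98556633e-04]
 [ 6.43267595e-05  1.92054815e-04 -9.99999979e-01]] 0.00949286435880569
[ 0.494  0.57  -0.341  1.708  0.232  0.903  1.505]
shallow_tray_mid 0.91 [190. 277.] [ 0.5452 -0.2709]
shallow_tray_card 0.63 [150. 241.] [ 0.4313 -0.2575]
shallow_tray_mid 0.68 [326. 108.] [ 0.5448 -0.2707]
shallow_tray_mid 0.59 [271. 252.] [0.4859 0.2562]
```

View pics/m6.png

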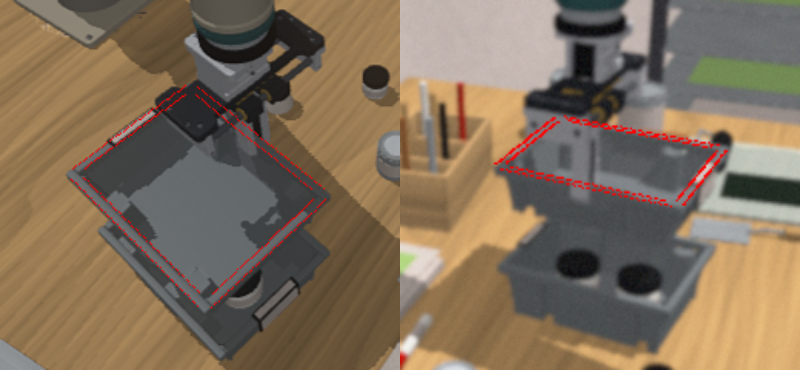

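The shallow tray hangs almost level over the deep tray, with its card now at the opposite end (150,241 against the deep card at about 275,305 in the crop). The red prediction overlaps the rim. I'll lower it gently.

```bash
python3 -m crank '0 -0.002 0.015 0 0 0;0 -0.002 0.035 0 0 0;0 -0.002 0.05 0 0 0;0 -0.002 0.06 0 0 0;0 -0.002 0.067 0 0 0;0 -0.002 0.072 0 0 0;0 -0.002 0.075 0 0 0;0 -0.002 0.077 0 0 0;0 -0.002 0.077 0 0 0'
python3 -m crank '0 0 0.001 0 0 0;0 0 0.002 0 0 0;0 0 0.003 0 0 0;0 0 0.003 0 0 0'
```

```text
time_s: 28.9
tcp_pos: [0.5565, -0.1894, 0.0829]
eef_rot: [[-0.992, 0.125, 0.0], [0.125, 0.992, -0.0], [-0.0, -0.0, -1.0]]
contact_force: [-0.4, -0.2, -1.5]
gripper_width: 0.0099
time_s: 29.4
tcp_pos: [0.5563, -0.1893, 0.0797]
eef_rot: [[-0.992, 0.124, -0.0], [0.124, 0.992, 0.0], [0.0, 0.0, -1.0]]
contact_force: [-0.6, 0.1, -2.3]
gripper_width: 0.0095
```

```bash
python3 -m crank '0 0 0.001 0 0 0;0 0 0.002 0 0 0;0 0 0.003 0 0 0;0 0 0.003 0 0 0;0 0 0.003 0 0 0'
python3 -m crank '0 0 0.0005 0 0 0;0 0 0.001 0 0 0;0 0 0.0015 0 0 0;0 0 0.0015 0 0 0'
```

```text
time_s: 30.02
tcp_pos: [0.5564, -0.1894, 0.0768]
eef_rot: [[-0.992, 0.125, 0.0], [0.125, 0.992, 0.0], [-0.0, 0.0, -1.0]]
contact_force: [-0.1, 0.4, -2.4]
gripper_width: 0.0097
time_s: 30.52
tcp_pos: [0.5566, -0.1892, 0.0757]
eef_rot: [[-0.992, 0.124, 0.0], [0.124, 0.992, -0.0], [-0.0, 0.0, -1.0]]
contact_force: [0.1, 1.6, 3.4]
gripper_width: 0.0097
```

```bash
python3 -m crank '0 0 0 0 0 0;0 0 0 0 0 0;0 0 0 0 0 0' 0.02
python3 -m crank '0 0 0 0 0 0;0 0 0 0 0 0;0 0 -0.02 0 0 0;0 0 -0.06 0 0 0;0 0 -0.09 0 0 0;0.003 0.02 -0.1 0 0 0.1;0.009 0.06 -0.1 0 0 0.25;0.017 0.105 -0.1 0 0 0.42;0.025 0.15 -0.09 0 0 0.6;0.031 0.195 -0.07 0 0 0.78;0.039 0.24 -0.05 0 0 0.96;0.044 0.27 -0.03 0 0 1.13;0.047 0.289 -0.015 0 0 1.3;0.047 0.289 -0.015 0 0 1.47;0.047 0.289 -0.015 0 0 1.571;0.047 0.289 -0.015 0 0 1.571' 0.05
python3 - <<'E'
from fit import *
a=pic("scene");b=pic("side");w=pic("wrist");s=bot.read_state();print(s["tcp_pos"])
print("shallow",fit([a],.126,[.5452,-.2732,-.127]),fit([b],.126,[.5452,-.2732,-.127]),fit([a,b],.126,[.5452,-.2732,-.127]))
print("at .121/.131",fit([a,b],.121,[.5452,-.2732,-.127])[1],fit([a,b],.131,[.5452,-.2732,-.127])[1])
print("deep",fit([a],.078,[.5452,-.2732,-.127]))
look(a,["shallow_tray_mid","shallow_tray_card"],.096);look(b,["shallow_tray_mid","shallow_tray_card"],.096)
look(w,["small_jar_a_mid"])
m=cv2.morphologyEx((w["pixels"].max(2)<45).astype(np.uint8),cv2.MORPH_OPEN,np.ones((3,3)))
N,L,S,C=cv2.connectedComponentsWithStats(m)
for i in range(1,N):
    if 400<S[i,4]<9000: print(S[i],ray(w,C[i],.038)[:2])
save(w,"w4.png")
E
```

```text
time_s: 30.9
tcp_pos: [0.5564, -0.1895, 0.0751]
eef_rot: [[-0.992, 0.125, -0.0], [0.125, 0.992, -0.0], [0.0, -0.0, -1.0]]
contact_force: [0.5, -0.4, -0.7]
gripper_width: 0.02
time_s: 32.9
tcp_pos: [0.5457, 0.1035, 0.0902]
eef_rot: [[0.123, 0.992, 0.0], [0.992, -0.123, -0.0], [-0.0, 0.0, -1.0]]
contact_force: [-0.6, 0.4, -0.4]
gripper_width: 0.0502
[0.5457568  0.1032481  0.09035464]
shallow (array([ 0.5452, -0.2743, -0.1208]), array([0.69], dtype=float32)) (array([ 0.5449, -0.2721, -0.118 ]), array([0.96], dtype=float32)) (array([ 0.5451, -0.2742, -0.1206]), array([0.69, 0.99], dtype=float32))
at .121/.131 [0.77 1.22] [0.78 1.62]
deep (array([ 0.5132, -0.2628, -0.1196]), array([1.71], dtype=float32))
shallow_tray_mid 0.84 [198. 299.] [ 0.5441 -0.2687]
shallow_tray_mid 0.32 [217. 235.] [ 0.4767 -0.1336]
shallow_tray_card 0.56 [161. 271.] [ 0.4441 -0.2643]
shallow_tray_card 0.82 [367. 148.] [ 0.4293 -0.2547]
small_jar_a_mid 0.58 [280. 207.] [0.5453 0.1049]
[ 256  190   49   47 1733] [0.54587996 0.10388626]
[ 171  240  222   87 4138] [0.54497535 0.0205175 ]
```

The shallow tray fits at (0.545, -0.274) with its rim at 0.126 m, so it's level on the ledges, and the card is at -x. Small jar A is under the gripper.

```bash
python3 -m crank '0 0 0 0 0 0;0.001 0 0.03 0 0 0;0.001 0 0.06 0 0 0;0.001 0 0.08 0 0 0;0.001 0 0.095 0 0 0;0.001 0 0.103 0 0 0;0.001 0 0.106 0 0 0;0.001 0 0.106 0 0 0' 0.064
python3 -m crank '0 0 0 0 0 0;0 0 0 0 0 0;0 0 0 0 0 0;0 0 0 0 0 0;0 0 0 0 0 0' 0.035 20
```

```text
time_s: 34.3
tcp_pos: [0.5462, 0.1043, -0.0154]
eef_rot: [[0.125, 0.992, 0.001], [0.992, -0.125, 0.0], [0.0, 0.001, -1.0]]
contact_force: [-0.1, 0.1, 0.3]
gripper_width: 0.064
time_s: 34.92
tcp_pos: [0.546, 0.1043, -0.0154]
eef_rot: [[0.125, 0.992, 0.0], [0.992, -0.125, 0.0], [0.0, 0.0, -1.0]]
contact_force: [-1.1, 0.3, 5.0]
gripper_width: 0.0412
```

```bash
python3 -m crank '0 0 -0.02 0 0 0;0 0 -0.06 0 0 0;0 0 -0.11 0 0 0;0 0 -0.15 0 0 0;-0.02 0.005 -0.17 0 0 0;-0.06 0.014 -0.17 0 0 0;-0.11 0.026 -0.17 0 0 0;-0.16 0.038 -0.17 0 0 0;-0.21 0.05 -0.17 0 0 0;-0.26 0.062 -0.17 0 0 0;-0.31 0.074 -0.17 0 0 0;-0.35 0.084 -0.17 0 0 0;-0.376 0.0895 -0.17 0 0 0;-0.376 0.0895 -0.17 0 0 0;-0.376 0.0895 -0.15 0 0 0;-0.376 0.0895 -0.12 0 0 0;-0.376 0.0895 -0.095 0 0 0;-0.376 0.0895 -0.082 0 0 0;-0.376 0.0895 -0.077 0 0 0;-0.376 0.0895 -0.077 0 0 0'
python3 -m crank '0 0 0.001 0 0 0;0 0 0.002 0 0 0;0 0 0.003 0 0 0;0 0 0.003 0 0 0'
```

```text
time_s: 37.42
tcp_pos: [0.5882, -0.2797, 0.0617]
eef_rot: [[0.124, 0.992, 0.001], [0.992, -0.124, -0.0], [0.0, 0.001, -1.0]]
contact_force: [0.6, -0.6, -1.0]
gripper_width: 0.0412
time_s: 37.92
tcp_pos: [0.5877, -0.28, 0.0583]
eef_rot: [[0.125, 0.992, 0.0], [0.992, -0.125, 0.0], [0.0, 0.0, -1.0]]
contact_force: [0.6, -0.1, 0.6]
gripper_width: 0.0412
```

```bash
python3 -m crank '0 0 0.001 0 0 0;0 0 0.002 0 0 0;0 0 0.003 0 0 0;0 0 0.003 0 0 0;0 0 0.003 0 0 0'
```

```text
time_s: 38.55
tcp_pos: [0.5877, -0.28, 0.0553]
eef_rot: [[0.125, 0.992, -0.0], [0.992, -0.125, 0.0], [0.0, -0.0, -1.0]]
contact_force: [0.4, 0.1, -0.4]
gripper_width: 0.0416
```

```bash
python3 -m crank '0 0 0.0005 0 0 0;0 0 0.001 0 0 0;0 0 0.0015 0 0 0;0 0 0.0015 0 0 0'
```

```text
time_s: 39.05
tcp_pos: [0.5879, -0.2801, 0.0549]
eef_rot: [[0.125, 0.992, 0.001], [0.992, -0.125, -0.0], [-0.0, 0.001, -1.0]]
contact_force: [-1.6, 1.2, 6.4]
gripper_width: 0.0413
```

```bash
python3 -m crank '0 0 0 0 0 0;0 0 0 0 0 0;0 0 0 0 0 0;0 0 -0.02 0 0 0;0 0 -0.06 0 0 0;0 0 -0.1 0 0 0;0.02 -0.022 -0.1 0 0 0;0.05 -0.054 -0.1 0 0 0;0.085 -0.092 -0.1 0 0 0;0.12 -0.13 -0.1 0 0 0;0.15 -0.16 -0.1 0 0 0;0.1615 -0.1735 -0.08 0 0 0;0.1615 -0.1735 -0.04 0 0 0;0.1615 -0.1735 -0.035 0 0 0;0.1615 -0.1735 -0.035 0 0 0' 0.052
python3 - <<'E'
from h import *
w=pic("wrist");s=bot.read_state();print(s["tcp_pos"],s["gripper_width"]);look(w,["small_jar_a_mid"])
m=cv2.morphologyEx((w["pixels"].max(2)<45).astype(np.uint8),cv2.MORPH_OPEN,np.ones((3,3)))
N,L,S,C=cv2.connectedComponentsWithStats(m)
for i in range(1,N):
    if 400<S[i,4]<9000: print(S[i],ray(w,C[i],.038)[:2])
a=pic("scene");look(a,["small_jar_a_mid"],.09);look(a,["small_jar_a_mid"])
E
```

```text
time_s: 40.92
tcp_pos: [0.4361, -0.0985, 0.0891]
eef_rot: [[0.125, 0.992, -0.0], [0.992, -0.125, -0.0], [-0.0, -0.0, -1.0]]
contact_force: [0.1, -0.5, 0.4]
gripper_width: 0.0517
[ 0.43658679 -0.09853968  0.08949486] 0.05185442200619581
[237  73  53  56 745] [ 0.43472573 -0.00683797]
[ 255  189   48   46 1561] [ 0.43568417 -0.09719197]
[ 168  241  228   80 3548] [ 0.42882465 -0.17656908]
small_jar_a_mid 0.77 [215. 317.] [ 0.5939 -0.2764]
small_jar_a_mid 0.77 [215. 317.] [ 0.5659 -0.2555]
```

```bash
python3 -m crank '0 0 0 0 0 0;0.001 0 0.03 0 0 0;0.001 0 0.06 0 0 0;0.001 0 0.08 0 0 0;0.001 0 0.095 0 0 0;0.001 0 0.102 0 0 0;0.001 0 0.105 0 0 0;0.001 0 0.105 0 0 0' 0.064
python3 -m crank '0 0 0 0 0 0;0 0 0 0 0 0;0 0 0 0 0 0;0 0 0 0 0 0;0 0 0 0 0 0' 0.035 20
python3 -c "
from h import *
s=bot.read_state();R=np.array(s['eef_rot']);t=np.array(s['tcp_pos']);print(R.T@(np.array([.5024,-.2687,t[2]])-t))"
```

```text
time_s: 42.18
tcp_pos: [0.4364, -0.0972, -0.016]
eef_rot: [[0.125, 0.992, 0.001], [0.992, -0.125, 0.0], [0.001, 0.001, -1.0]]
contact_force: [-0.2, 0.6, 0.4]
gripper_width: 0.0641
time_s: 42.8
tcp_pos: [0.4359, -0.097, -0.016]
eef_rot: [[0.125, 0.992, 0.0], [0.992, -0.125, 0.0], [0.0, 0.0, -1.0]]
contact_force: [-0.5, 0.3, 5.0]
gripper_width: 0.0412
[-1.62049466e-01  8.73807901e-02 -4.35871055e-05]
```

```bash
python3 -m crank '0 0 -0.02 0 0 0;0 0 -0.06 0 0 0;0 0 -0.11 0 0 0;0 0 -0.15 0 0 0;0 0 -0.17 0 0 0;-0.02 0.011 -0.17 0 0 0;-0.05 0.027 -0.17 0 0 0;-0.09 0.049 -0.17 0 0 0;-0.13 0.07 -0.17 0 0 0;-0.155 0.084 -0.17 0 0 0;-0.162 0.0875 -0.17 0 0 0;-0.162 0.0875 -0.17 0 0 0;-0.162 0.0875 -0.15 0 0 0;-0.162 0.0875 -0.12 0 0 0;-0.162 0.0875 -0.095 0 0 0;-0.162 0.0875 -0.082 0 0 0;-0.162 0.0875 -0.077 0 0 0;-0.162 0.0875 -0.075 0 0 0;-0.162 0.0875 -0.074 0 0 0;-0.162 0.0875 -0.074 0 0 0'
python3 -m crank '0 0 0.001 0 0 0;0 0 0.002 0 0 0;0 0 0.003 0 0 0;0 0 0.003 0 0 0'
```

```text
time_s: 45.3
tcp_pos: [0.5028, -0.269, 0.0583]
eef_rot: [[0.125, 0.992, 0.001], [0.992, -0.125, -0.0], [-0.0, 0.001, -1.0]]
contact_force: [0.0, 0.9, -0.3]
gripper_width: 0.0414
time_s: 45.8
tcp_pos: [0.5024, -0.2687, 0.0546]
eef_rot: [[0.125, 0.992, -0.0], [0.992, -0.125, 0.0], [0.0, -0.0, -1.0]]
contact_force: [-0.5, 0.5, -0.8]
gripper_width: 0.0412
```

```bash
python3 -m crank '0 0 0.0005 0 0 0;0 0 0.001 0 0 0;0 0 0.001 0 0 0;0 0 0.001 0 0 0'
```

```text
time_s: 46.3
tcp_pos: [0.5025, -0.2688, 0.0543]
eef_rot: [[0.125, 0.992, 0.0], [0.992, -0.125, 0.0], [0.0, 0.0, -1.0]]
contact_force: [-1.3, 0.9, 5.5]
gripper_width: 0.0413
```

Contact felt. I'll release, retreat up and away, and check.

```bash
python3 -m crank '0 0 0 0 0 0;0 0 0 0 0 0;0 0 0 0 0 0;0 0 -0.02 0 0 0;0 0 -0.06 0 0 0;0 0 -0.11 0 0 0;0.03 0 -0.14 0 0 0;0.08 0 -0.14 0 0 0;0.13 0 -0.14 0 0 0;0.18 0 -0.14 0 0 0;0.23 0 -0.14 0 0 0;0.27 0 -0.14 0 0 0;0.27 0 -0.14 0 0 0' 0.052
python3 - <<'E'
from fit import *
a=pic("scene");b=pic("side");s=bot.read_state();print(s["tcp_pos"])
print("shallow",fit([a],.126,[.5452,-.2732,-.127]),fit([b],.126,[.5452,-.2732,-.127]))
print("z-scan",[(z,fit([a,b],z,[.5452,-.2732,-.127])[1].tolist()) for z in(.118,.122,.126,.130)])
for p in(a,b):
    look(p,["small_jar_a_mid"],.09);look(p,["tin_mid","tape_roll_mid","loupe_mid"])
cv2.imwrite("pics/fin.png",np.hstack([cv2.resize(a["pixels"][190:390,100:360],(400,308)),cv2.resize(b["pixels"][80:260,210:410],(400,360))[:308]]))
E
```

```text
time_s: 47.92
tcp_pos: [0.5363, 0.0034, 0.1934]
eef_rot: [[0.118, 0.993, -0.0], [0.993, -0.118, 0.002], [0.002, -0.001, -1.0]]
contact_force: [0.0, -0.4, 0.1]
gripper_width: 0.0521
[ 0.53598068 -0.00135943  0.1936893 ]
shallow (array([ 0.545 , -0.2742, -0.1203]), array([0.6], dtype=float32)) (array([ 0.5451, -0.2724, -0.1142]), array([1.09], dtype=float32))
z-scan [(0.118, [1.159999966621399, 1.4299999475479126]), (0.122, [0.6299999952316284, 1.3600000143051147]), (0.126, [0.6000000238418579, 1.1100000143051147]), (0.13, [0.6800000071525574, 1.3899999856948853])]
small_jar_a_mid 0.68 [213. 316.] [ 0.5881 -0.2768]
small_jar_a_mid 0.22 [342. 225.] [0.6775 0.0489]
tin_mid 0.73 [318. 252.] [ 0.6529 -0.0014]
tape_roll_mid 0.9 [341. 227.] [0.655  0.0986]
loupe_mid 0.79 [240. 206.] [0.4263 0.0018]
loupe_mid 0.41 [194. 300.] [ 0.5067 -0.2522]
small_jar_a_mid 0.61 [307. 136.] [ 0.5931 -0.2756]
tin_mid 0.68 [247. 213.] [0.6454 0.0044]
tape_roll_mid 0.95 [230. 241.] [0.6489 0.0913]
loupe_mid 0.98 [339. 230.] [ 0.4339 -0.0098]
```

View pics/fin.png

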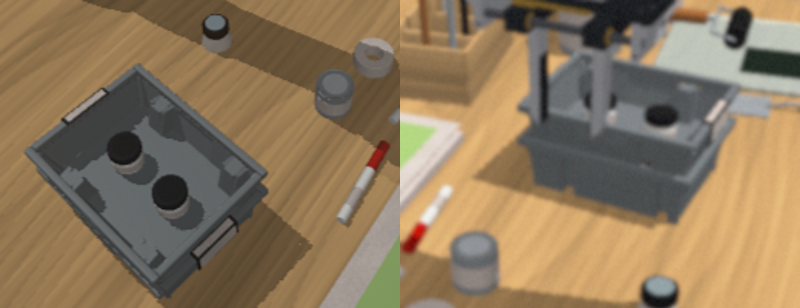

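The last picture shows the shallow tray level on the deep one, with the cards at opposite ends (85,105 and 215,243). Both small jars stand upright at (125,150) and (170,195), the bystanders are in place and the robot is clear. I'm handing the job in.

```bash
python3 -c "
from cell import bot
print(bot.finish_job())"
```

```text
the job is handed in; nothing more can be done
None
```

I handed the job in at about 48 s on the robot's clock. Both big jars stand on the deep tray's floor. The shallow tray is stacked on top, turned end for end, and the two small jars stand upright in it. Each jar was lowered to felt contact before I let go.

**Last checks**
- **Stack:** the shallow tray's rim fits best at 0.126 m, the height expected when it rests on the ledges. It is centred within about 1–2 mm of the deep tray, with a yaw of -0.114 to -0.120 against the deep tray's -0.127.
- **Cards and small jars:** the picture shows the cards at opposite ends and both small jars upright.
- **Bystanders:** the tin, tape roll and loupe read within about 1 cm of where they started, which is the detector's scatter.
- **Forces:** the highest force I saw in the readouts was about 7 N.

**What disagreed or went wrong**
- **Finger length:** the real fingertips are about 30 mm short of the reported TCP. Big jar A was therefore gripped only by the top edge of its lid, and the first grip on big jar B closed on the lid edge. I opened, went 28 mm deeper and regrasped B. All later grips allow for the difference.
- **Small jars:** in the last pictures the detector found only one of the two small jars in each view, and once took the other for a loupe. The picture itself shows both.
- **Deep tray:** after stacking, its edge fit was poor because the upper tray hides its rim. I relied on the stack height and the picture instead.

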